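# Change the broken test bar in a screw chuck

## Task

Pull the broken steel stub out of the loosened chuck and drop it in the red reject box. Then take the brass test bar from the rack, lay it in the blue sloping rest and let go, take it again from there so that you can stand it upright in the chuck, down on the chuck floor between the jaws, and let go. Finally turn the chuck's sleeve clockwise by its red-knobbed arm until all three jaws hold the bar firmly upright; leave everything else on the bench where it is.

Things in the scene. Friction and masses are not known exactly. Their poses are not given: they have to be found in the camera images.
- chuck: Bench chuck, fixed, axis vertical. Dark foot 112 mm across, 18 mm high; body 80 mm across up to the flat chuck floor 50 mm above the bench; steel sleeve 74 mm across outside, 60 inside, round the jaws from 50 to 75 mm. Origin: on the axis at the bench surface; z up. The knob arm points along its -x when the sleeve joint is 0.
- sleeve (a joint): Angle of the chuck sleeve, rad: 0 fully open, grows clockwise seen from above, end stop at 1.35. The jaws meet an 18 mm bar head at about 1.1. Stiff: it stays where it is left; about 3 to 6 N at the knob turns it.
- knob (a point): Centre of the top face of the upright red knob on the sleeve's arm: knob 18 mm in diameter, 42 mm tall, its top 105.5 mm above the bench, 85 mm out from the chuck axis; the 10 mm arm that carries it lies 66 mm above the bench.
- jaw0: One of three dark steel chuck jaws, 13 mm wide, 24 mm tall, top 76 mm above the bench; they slide in together to the chuck axis by 3.1 mm per rad of sleeve. Sleeve at 0: their faces are 12.4 mm from the axis. Origin: bottom of the gripping face, x pointing outwards.
- jaw1: Second jaw, like jaw0, 120 degrees further round.
- jaw2: Third jaw, like jaw0.
- stub: Broken half of a steel test bar, standing loose in the chuck on its head: head 18 mm diameter, 32 mm long, below; then a 12 mm diameter stem, total height 67 mm. Origin: centre of the head's end face, z along the stem.
- reject: Red open reject box, fixed, 150 x 130 mm (x, y), 50 mm high, walls 4 mm. Origin: centre of its underside.
- brass_bar: Brass round test bar, 120 mm long, dumbbell shaped: heads 18 mm diameter and 32 mm long at both ends, 12 mm diameter gauge length of 56 mm between. 0.18 kg. Origin: its centre; x along the bar (both ends alike). In the rack it lies level with its axis 45 mm above the bench.
- steel_bar: Steel test bar of the same shape and size, in the other place of the rack, 70 mm beside the brass one; stays there.
- rack: White rack, fixed, base 120 x 130 mm (x, y), 10 mm thick; black V saddles carry two bars lying along its x, at y = -35 and +35 mm, saddles at x = -46 and +46 mm. Origin: centre of its underside.
- rest: Blue rest, fixed: two V saddles and a foot stop carry a bar at 45 degrees in its x-z plane, lower end towards its -x, upper end towards +x (towards the robot). The saddles bear on the heads 46 mm either side of the bar's middle; between them 30 mm beneath the bar is free. Origin: on the bench under the laid bar's middle; x level, z up.
- rest_mid (a point): Where the middle of the bar is when it lies in the sloping rest, 100 mm above the bench.
- caliper: Digital caliper lying on the bench, 200 mm long, 12 mm high; leave alone.
- wrench: Wrench lying on the bench; leave alone.
- spray: White bottle with blue cap, 52 mm diameter, 150 mm tall; leave alone.
- jar: Amber jar, 60 mm diameter, 70 mm tall; leave alone.
- clipgauge: Small black clip-on gauge with a red knob, 70 mm long; leave alone.
- mouse: Round black computer mouse, 60 mm, on a black mat; leave alone.
Mind the look-alikes: they are no part of the job. Of the things that look like the chuck, the larger one is meant.

How it is judged:
By the outcome, as a careful person would: the job done as asked, in the order asked, and still so for the second after the job is handed in, with the robot touching nothing.
It also fails if it takes over 72 s, if anything falls off the work surface, if the arm or the gripper's body presses on something with over 40 N, if the wrist force passes 120 N, or if a joint passes its speed limit or range.

## Robot

A 7-joint arm with a two-finger parallel gripper is mounted at the origin on the work surface. World frame = base frame: x ahead of the robot, y to its left, z up, the work surface at z = 0. Lengths are in m, angles in rad, forces in N, time in s.
With the tool pointing down it reaches from about 0.4 to 0.85 m from the base axis. Payload 10.4 kg.
Tool frame: the origin (TCP) lies at the very end of the fingers, on their centre line; the grasp point (between the pads) lies 19 mm behind it (manip.grip_point_offset is the distance from the TCP to the grasp point, in m); z points along the fingers, y is the line along which they close (so a half turn about z gives the same grasp; the last joint's range is limited). The gripper opens to 85 mm and grips with 20 to 120 N. Pads are 22 mm wide; open, the fingers measure 114 mm over their backs; the gripper's body (76 mm by 85 mm) begins 54 mm behind the grasp point. The pads swing forward as they close: fully open they stand 13 mm farther back than shut.
Start: joints at [-1.232, 0.332, -0.065, 1.46, 0.022, 1.35, -0.088], TCP at [0.221, 0.585, 0.231] pointing down, gripper open.
Joint ranges: [-2.6, 2.6], [-0.5, 2.12], [-1.47, 1.34], [0.16, 2.42], [-1.27, 4.41], [0.06, 2.06], [-2.6, 2.6]. Speed limits (rad/s): [2.22, 2.22, 2.79, 2.79, 3.14, 3.14, 3.14].

## Interface

Orientations are given as a unit quaternion [x, y, z, w].
In Python, from workcell import manip gives the robot as it stands. The module is installed in compiled form; this text tells all that it offers.
- The arm moves only by the tool step_arm, never from a script. Its argument "moves" is a list of rows, each a list of 7 numbers: the closure, from 0 (fully open) to 1 (shut), then the shift along the world's x, y, z in mm, then the turn, a rotation vector about the world's x, y, z in rad. In form: [[grip, tx, ty, tz, ax, ay, az], ...]. A call has 1 to 10 rows; each row is the pose to reach, as a shift and turn from the pose commanded when the call began; what a row does not reach only later rows make up. A row lasts 1/10 s, in which the tool goes at most 50 mm and 8.59 degrees, less where a joint would pass 70% of its speed; a pose out of reach is approached as far as the arm can. A call with a gripper value outside its range is refused whole. The fingers move at their own pace and stop on an object; "grip_force" is the grip in N (left out, the last holds). Time passes only in rows, so rows that repeat a pose let the fingers close. It gives the time, the measured TCP pose, the force, the opening and the grip force at its end, in the units of the state.
- manip.get_obs(): the state, without advancing time (a new reading comes with each control period).
- manip.camera(name): name is "scene" or "top" or "wrist"; returns a dict with "image" (420x560x3 uint8, blue, green, red), "K" (3x3 intrinsics, pixels), "dist_coeffs" ([k1, k2, p1, p2, k3] as OpenCV has them; the pictures are not rectified), "rvec" (rotation vector, rad) and "tvec" (3), from world to camera coordinates, as OpenCV has them; the wrist camera has in their place "mount" (4x4, takes a point from camera to tool coordinates, whose origin is the TCP and whose axes are the flange's). Camera axes: x right, y down, z forward; pixel columns grow to the right and rows downward; lengths in m; the calibration is good to about 2 mm. A picture is of the moment at which its call begins: read the wrist's pose just before it. There is no depth.
- manip.hand_in(): hands the job in; it is judged then, once.
The state is a dict: "clock": time; "joint_pos": joint angles; "joint_velocities": joint speeds; "tau": joint torques, N m; "position": TCP position; "ee_rot": TCP orientation; "ft_force": force on the tool from outside, world axes, zero at the start; "torque": the same for the moment, N m; "grip_width": opening from 0.0 (shut) to 1.0 (fully open); "grasp_force": force on a finger pad.
Only numpy, scipy, OpenCV 4.12 (cv2) and the standard library are available. Lean on these libraries where they do the work, as an engineer would, in place of code of your own. Each camera call takes 0.05 s, during which the arm holds its last target. There are 200 camera calls.

## Working session

There is one attempt and no reset: what is moved stays moved. The work goes in short steps, Python scripts to look and compute and a tool call to move; the robot and the scene stay as the last step left them, time stands still between calls to the robot, and variables do not carry over. Pictures are saved under pics/ and viewed, at most 10 in all, crops included, and the job is handed in when it is done.

Besides the shell and the picture viewer there is one more tool, called by a JSON object that holds its "fn" and its "kwargs". step_arm: Moves the arm, as the interface text tells. Its arguments: {"type":"object","properties":{"moves":{"type":"array","items":{"type":"array","items":{"type":"number"}}},"grip_force":{"type":"number"}},"required":["moves"]}

```bash
mkdir -p pics; cat > h.py <<'E'
import numpy as np, cv2
from workcell import manip
from scipy.spatial.transform import Rotation as R
def snap(name,f=None):
    o=manip.get_obs(); c=manip.camera(name); im=np.array(c["image"])
    if f: cv2.imwrite("pics/"+f,im)
    if name=="wrist":
        M=np.array(c["mount"]); T=np.eye(4); T[:3,:3]=R.from_quat(o["ee_rot"]).as_matrix(); T[:3,3]=o["position"]
        W=T@M; Rm=W[:3,:3]; C=W[:3,3]
    else:
        Rm=cv2.Rodrigues(np.array(c["rvec"],float))[0].T; C=-Rm@np.array(c["tvec"],float).ravel()
    return im,(np.array(c["K"],float),np.array(c["dist_coeffs"],float),Rm,C)
def ray(cal,uv):
    K,d,Rm,C=cal
    p=cv2.undistortPoints(np.array(uv,float).reshape(-1,1,2),K,d).reshape(-1,2)
    return C,(Rm@np.c_[p,np.ones(len(p))].T).T
def plane(cal,uv,z):
    C,D=ray(cal,uv); return C+D*((z-C[2])/D[:,2])[:,None]
def proj(cal,P):
    K,d,Rm,C=cal
    return cv2.projectPoints(np.array(P,float).reshape(-1,1,3),cv2.Rodrigues(Rm.T)[0],-Rm.T@C,K,d)[0].reshape(-1,2)
def tri(c1,u1,c2,u2):
    A=[];b=[]
    for c,u in((c1,u1),(c2,u2)):
        C,D=ray(c,u);D=D[0]/np.linalg.norm(D[0]);P=np.eye(3)-np.outer(D,D);A.append(P);b.append(P@C)
    return np.linalg.lstsq(np.vstack(A),np.hstack(b),rcond=None)[0]
E
python3 - <<'E'
from h import *
import pickle
d={}
for n in("top","scene"):
    im,cal=snap(n,n+"0.png"); d[n]=(im,cal); print(n,cal[3],cal[0][0,0])
pickle.dump(d,open("v0.pkl","wb"))
o=manip.get_obs();print(o["clock"],o["position"],R.from_quat(o["ee_rot"]).as_matrix().round(3),o["ft_force"],manip.grip_point_offset)
E
```

```text
top [0.46552864 0.07588906 1.15954626] 390.0576361663047
scene [1.20066038 0.5727327  1.20752423] 541.0286543835653
0.1 [0.22111085 0.58421876 0.23058992] [[-0.935  0.354 -0.   ]
 [ 0.354  0.935 -0.001]
 [-0.    -0.001 -1.   ]] [1.02770203 0.10036385 0.11922665] 0.0187
```

View pics/top0.png

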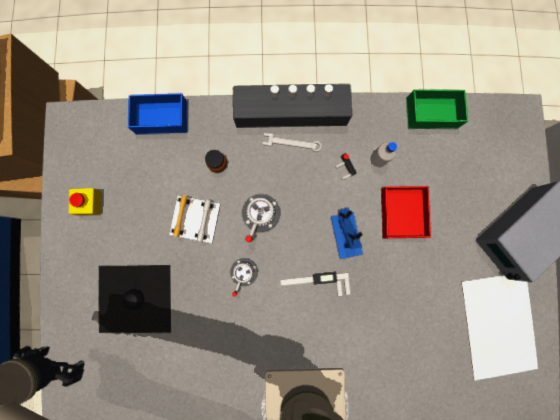

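View pics/scene0.png

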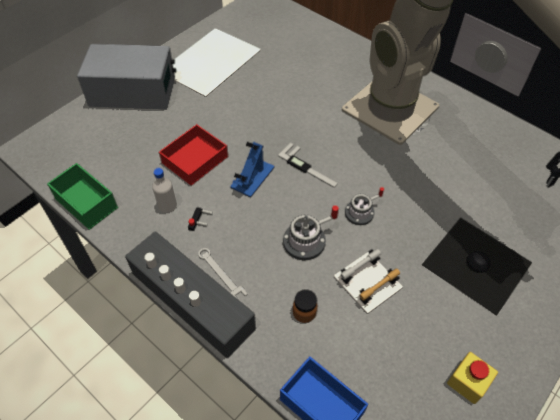

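Top view: two chuck-like things, at (261,212) (larger, 112 mm foot, the one meant) and (243,271) (smaller decoy). Brass bar is at (181,215), steel bar at (205,220), rest at (347,232) and reject box at (406,212). I'll confirm this in one crop.

```bash
python3 - <<'E'
from h import *
import pickle
d=pickle.load(open("v0.pkl","rb"))
im,cal=d["top"]; s,cs=d["scene"]
a=cv2.resize(im[180:290,165:365],(800,440),interpolation=cv2.INTER_CUBIC)
b=cv2.resize(s[130:310,220:420],None,fx=1,fy=1)
cv2.imwrite("pics/crop1.png",a)
# foot diameters
for n,l,r,z in(("big",(242,212),(280,212),.018),("small",(230,271),(258,271),.012)):
    p=plane(cal,[l,r],z);print(n,np.linalg.norm(p[0]-p[1]),p.mean(0))
hsv=cv2.cvtColor(im,cv2.COLOR_BGR2HSV)
red=((hsv[...,0]<8)|(hsv[...,0]>172))&(hsv[...,1]>150)&(hsv[...,2]>90)
n,lab,st,ce=cv2.connectedComponentsWithStats(red.astype(np.uint8))
for i in range(1,n):
    if st[i,4]>8: print("red",st[i],ce[i],plane(cal,[ce[i]],.1055))
br=(hsv[...,0]>10)&(hsv[...,0]<28)&(hsv[...,1]>130)&(hsv[...,2]>90)
n,lab,st,ce=cv2.connectedComponentsWithStats(br[150:260,150:260].astype(np.uint8))
for i in range(1,n):
    if st[i,4]>8: print("brass",st[i],ce[i]+150,plane(cal,[ce[i]+150],.045))
wh=(hsv[...,1]<40)&(hsv[...,2]>170); wh[:, :165]=0; wh[:,225:]=0; wh[:190]=0;wh[250:]=0
p=np.argwhere(wh)[:,::-1]; q=plane(cal,p,.010)[:,:2].astype(np.float32); r=cv2.minAreaRect(q);print("rack",r)
bl=(hsv[...,0]>100)&(hsv[...,0]<125)&(hsv[...,1]>150); bl[:200]=0; bl[:,:325]=0; bl[:,370:]=0;bl[265:]=0
q=plane(cal,np.argwhere(bl)[:,::-1],.006)[:,:2].astype(np.float32);print("rest",cv2.minAreaRect(q))
p=plane(cal,[(383,187),(429,187),(430,238),(383,238)],.05);print("box",p,p.mean(0))
E
```

```text
big 0.11176055238646244 [0.57797595 0.11559245 0.018     ]
small 0.08199871881315197 [0.40628519 0.16885665 0.012     ]
red [343 154   6   5  27] [345.59259259 156.07407407] [[ 0.71963307 -0.12377238  0.1055    ]]
red [ 385  186   46   52 2096] [405.60496183 211.79246183] [[ 0.56158078 -0.28402892  0.1055    ]]
red [ 69 193  15  13 143] [ 76.35664336 199.37762238] [[0.61622348 0.62705273 0.1055    ]]
red [245 236   7   6  34] [248.29411765 238.5       ] [[0.49820516 0.148203   0.1055    ]]
red [232 292   5   5  19] [234.         293.63157895] [[0.35122546 0.18915295 0.1055    ]]
brass [ 23  45  14  42 189] [179.88359788 215.24338624] [[0.57106268 0.34870095 0.045     ]]
rack ((0.5645028948783875, 0.31515586376190186), (0.13167186081409454, 0.1273224651813507), 77.77249145507812)
rest ((0.5124980211257935, -0.13441254198551178), (0.14182372391223907, 0.06808227300643921), 10.759235382080078)
box [[ 0.64012612 -0.23990389  0.05      ]
 [ 0.6379148  -0.37669536  0.05      ]
 [ 0.48916873 -0.37152945  0.05      ]
 [ 0.49259941 -0.23332032  0.05      ]] [ 0.56495227 -0.30536226  0.05      ]
```

View pics/crop1.png

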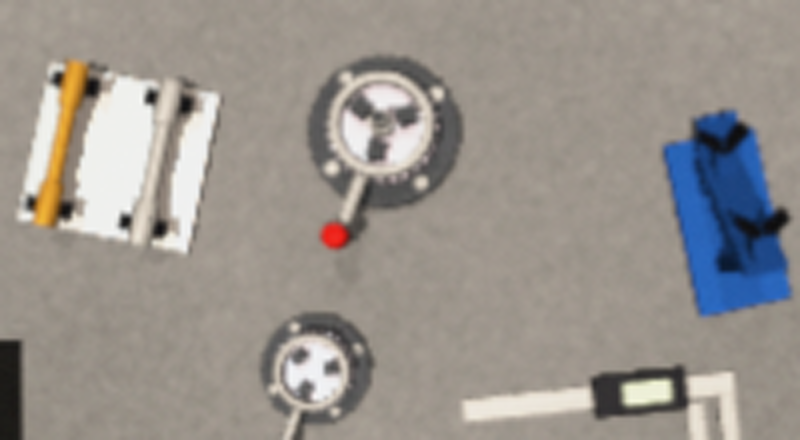

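The crop confirms it: the larger chuck (foot measures 112 mm) has its knob at top-image (248,238), and its knob-to-axis distance of 85.7 mm agrees with the given 85 mm. The small one has an 82 mm foot and is a decoy. The brass bar is the left bar of the rack; the rest's upper saddle points to the robot. I'll move over the chuck and refine with the wrist camera.

{"fn": "step_arm", "kwargs": {"moves": [[0,350,-465,0,0,0,0],[0,350,-465,0,0,0,0],[0,350,-465,0,0,0,0],[0,350,-465,0,0,0,0],[0,350,-465,0,0,0,0],[0,350,-465,0,0,0,0],[0,350,-465,0,0,0,0],[0,350,-465,0,0,0,0],[0,350,-465,0,0,0,0],[0,350,-465,0,0,0,0]]}}

```text
clock: 1.1
position: [0.5226, 0.1832, 0.2313]
ee_rot: [0.18, 0.984, 0.0, -0.0]
ft_force: [0.7, 1.3, 0.1]
grip_width: 0.997
grasp_force: 0.0
```

```bash
python3 - <<'E'
from h import *
o=manip.get_obs();print(o["clock"],o["position"],R.from_quat(o["ee_rot"]).as_matrix().round(3),np.round(o["joint_pos"],3))
c=manip.camera("wrist");print(np.round(c["mount"],3),np.round(c["K"],1))
im,cal=snap("wrist","w1.png");print(cal[3],proj(cal,[(.577,.116,.117),(.498,.148,.1055),(.571,.349,.045),(.55,.28,.045)]))
E
```

```text
1.1 [0.5226135  0.18321362 0.23126159] [[-0.935  0.354 -0.   ]
 [ 0.354  0.935  0.   ]
 [ 0.     0.    -1.   ]] [-0.662  0.172  0.274  1.667 -0.048  1.309  0.83 ]
[[ 0.001 -0.961 -0.277  0.07 ]
 [ 1.     0.001  0.001 -0.   ]
 [-0.    -0.277  0.961 -0.143]
 [ 0.     0.     0.     1.   ]] [[291.5   0.  278.1]
 [  0.  291.5 212.3]
 [  0.    0.    1. ]]
[0.46117898 0.20008064 0.37366244] [[241.35142012 274.41228848]
 [240.98490056 186.43533774]
 [436.12751733 172.24337521]
 [372.5612299  176.80017812]]
```

View pics/w1.png

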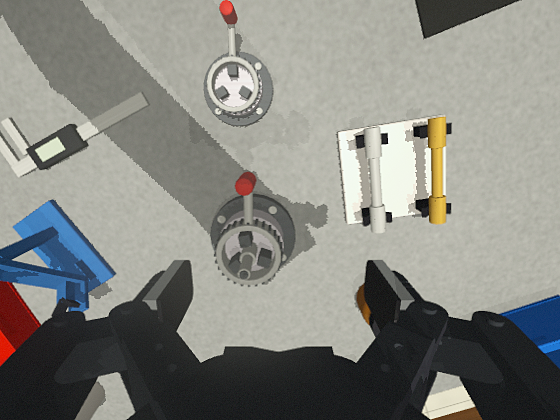

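Wrist view: stub top near (245,276), big-chuck knob (246,184), sleeve ring round (249,254), brass bar ends (437,118) and (438,222), steel bar to its left at x≈376, rest at left (60,250).

```bash
python3 - <<'E'
from h import *
import pickle
im,cal=snap("wrist"); pickle.dump((im,cal),open("w1.pkl","wb"))
a=cv2.resize(im[165:295,200:300],(600,780)[0:2] if 0 else (460,598),interpolation=cv2.INTER_CUBIC);cv2.imwrite("pics/crop2.png",a)
hsv=cv2.cvtColor(im,cv2.COLOR_BGR2HSV)
br=((hsv[...,0]>12)&(hsv[...,0]<32)&(hsv[...,1]>120)&(hsv[...,2]>60)); br[:,:400]=0;br[:100]=0;br[240:]=0;br[:,470:]=0
q=plane(cal,np.argwhere(br)[:,::-1],.048)[:,:2].astype(np.float32);r=cv2.minAreaRect(q);print("brass",r,len(q)); 
wh=(hsv[...,1]<40)&(hsv[...,2]>180);wh[:,:330]=0;wh[:,470:]=0;wh[:100]=0;wh[240:]=0
q=plane(cal,np.argwhere(wh)[:,::-1],.01)[:,:2].astype(np.float32);print("rack",cv2.minAreaRect(q))
red=((hsv[...,0]<8)|(hsv[...,0]>172))&(hsv[...,1]>150);red[:,:225]=0;red[:,270:]=0;red[:160]=0;red[210:]=0
p=np.argwhere(red)[:,::-1];print("knob px",p.min(0),p.max(0),p.mean(0)); 
E
```

```text
brass ((0.5713355541229248, 0.3479618728160858), (0.019757382571697235, 0.12150004506111145), 77.62317657470703) 1506
rack ((0.568627655506134, 0.33010709285736084), (0.19454073905944824, 0.17518459260463715), 69.05672454833984)
knob px [233 175] [252 198] [241.54054054 188.76447876]
```

View pics/crop2.png

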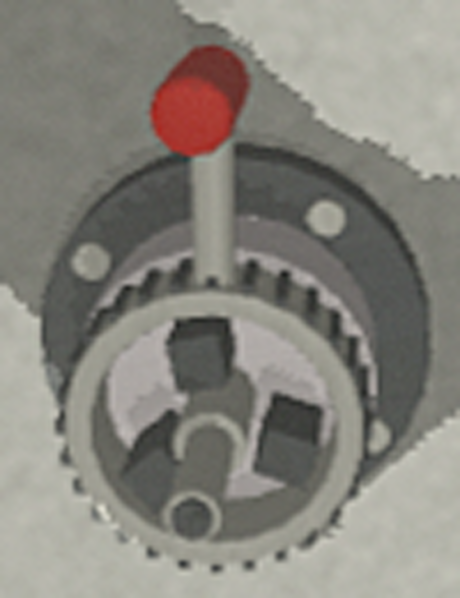

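```bash
python3 - <<'E'
from h import *
import pickle
im,cal=pickle.load(open("w1.pkl","rb")); d=pickle.load(open("v0.pkl","rb")); ct=d["top"][1]
f=lambda u,v:(200+u/4.6-.4,165+v/4.6-.4)
for n,p,z in(("knob",f(194,115),.1055),("stubtop",f(191,516),.117),("stubhead",f(209,447),.082),("ring",f(215,428),.075)):
    print(n,plane(cal,[p],z)[0])
r=plane(cal,[f(66,428),f(364,428)],.075);print(np.linalg.norm(r[0]-r[1]))
r=plane(cal,[f(152,115),f(236,115)],.1055);print(np.linalg.norm(r[0]-r[1]))
o=manip.get_obs();print(o["clock"],o["position"],o["joint_pos"],cal[3])
# rest: blue base top corners in wrist image & saddles
hsv=cv2.cvtColor(im,cv2.COLOR_BGR2HSV)
cv2.imwrite("pics/rest1.png",np.hstack([cv2.resize(im[190:320,0:130],(520,520),interpolation=cv2.INTER_CUBIC),cv2.resize(d["top"][0][200:265,330:365],(280,520),interpolation=cv2.INTER_CUBIC)]))
E
```

```text
knob [0.49895753 0.15080404 0.1055    ]
stubtop [0.57709091 0.11806529 0.117     ]
stubhead [0.57782838 0.11772237 0.082     ]
ring [0.57653462 0.11901856 0.075     ]
0.07250753358085134
0.017126274327139483
1.25 [0.52347459 0.18118993 0.23099298] [-0.66058568  0.172664    0.27626542  1.66727288 -0.04732605  1.30889891
  0.82645064] [0.45947065 0.20319424 0.37356557]
```

{"fn": "step_arm", "kwargs": {"moves": [[0.3,27,-31,0,0,0,0],[0.3,54,-63,0,0,0,0],[0.3,54,-63,-30,0,0,0],[0.3,54,-63,-65,0,0,0],[0.3,54,-63,-100,0,0,0],[0.3,54,-63,-125,0,0,0],[0.3,54,-63,-144,0,0,0],[0.3,54,-63,-144,0,0,0],[0.3,54,-63,-144,0,0,0]], "grip_force": 40}}

```text
clock: 2.15
position: [0.5757, 0.1229, 0.0876]
ee_rot: [0.179, 0.984, 0.0, -0.0]
ft_force: [-0.4, -0.2, -0.0]
grip_width: 0.701
grasp_force: 0.0
```

{"fn": "step_arm", "kwargs": {"moves": [[1,0,0,0,0,0,0],[1,0,0,0,0,0,0],[1,0,0,0,0,0,0],[1,0,0,0,0,0,0],[1,0,0,0,0,0,0],[1,0,0,0,0,0,0],[1,0,0,0,0,0,0]]}}

```text
clock: 2.85
position: [0.5762, 0.122, 0.088]
ee_rot: [0.18, 0.984, 0.0, 0.0]
ft_force: [-2.9, -1.4, 5.8]
grip_width: 0.127
grasp_force: 39.0
```

View pics/rest1.png

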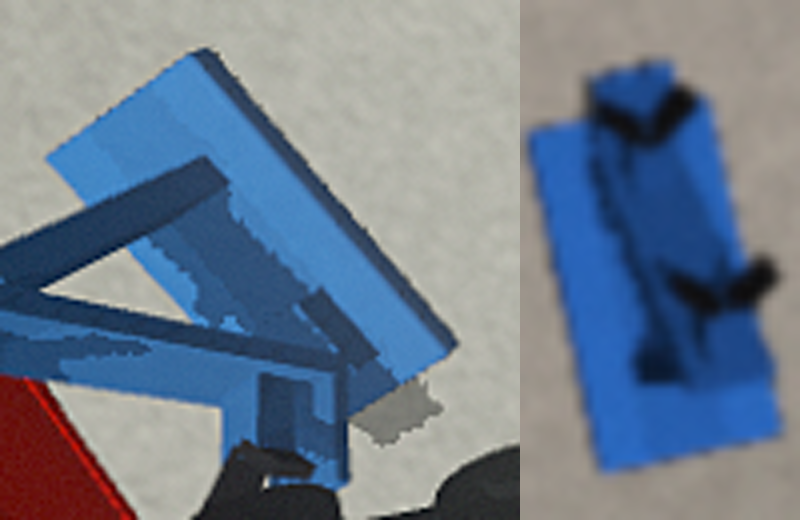

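Stub gripped (about 11 mm opening). Lift and carry.

{"fn": "step_arm", "kwargs": {"moves": [[1,0,0,15,0,0,0],[1,0,0,45,0,0,0],[1,0,0,90,0,0,0],[1,0,0,130,0,0,0],[1,0,-50,130,0,0,0],[1,-5,-100,130,0,0,0],[1,-5,-150,130,0,0,0],[1,-10,-200,130,0,0,0],[1,-10,-240,130,0,0,0],[1,-10,-240,130,0,0,0]]}}

```text
clock: 3.85
position: [0.5646, -0.1254, 0.2186]
ee_rot: [0.185, 0.983, -0.001, 0.001]
ft_force: [0.4, -0.5, -1.1]
grip_width: 0.126
grasp_force: 39.2
```

```bash
python3 - <<'E'
from h import *
import pickle
im,cal=snap("wrist","w2.png"); pickle.dump((im,cal),open("w2.pkl","wb"))
o=manip.get_obs();print(o["clock"],o["position"],np.round(o["joint_pos"],3),o["grip_width"])
print(proj(cal,[(.5125,-.134,.1),(.565,-.305,.05)]))
E
```

```text
3.9 [ 0.56530191 -0.1214331   0.21831667] [-0.27   0.245  0.477  1.633 -0.115  1.292  1.43 ] 0.12212001104375508
[[248.05040014 157.28384555]
 [134.30819092 249.90603883]]
```

View pics/w2.png

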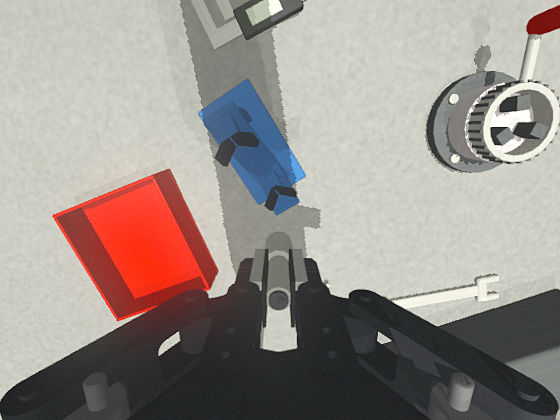

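Wrist view: stub held at (278,290); rest base corners near (199,112), (249,80), (305,178), its black saddles at (237,147) and (280,197); reject box to the left. One enlarged crop of the rest.

```bash
python3 - <<'E'
from h import *
import pickle
im,cal=pickle.load(open("w2.pkl","rb"))
cv2.imwrite("pics/rest2.png",cv2.resize(im[70:220,190:320],(520,600),interpolation=cv2.INTER_CUBIC))
d=pickle.load(open("v0.pkl","rb"))["top"][1]
print(plane(cal,[(199,112),(249,80),(305,178)],.008)); print(plane(d,[(340,258.75),(362.75,254),(331,216.5)],.008))
E
```

```text
[[ 0.44930177 -0.17876392  0.008     ]
 [ 0.43882625 -0.11197632  0.008     ]
 [ 0.56545881 -0.09096949  0.008     ]]
[[ 0.43551296 -0.11425842  0.008     ]
 [ 0.44778239 -0.18241551  0.008     ]
 [ 0.56109452 -0.09157921  0.008     ]]
```

View pics/rest2.png

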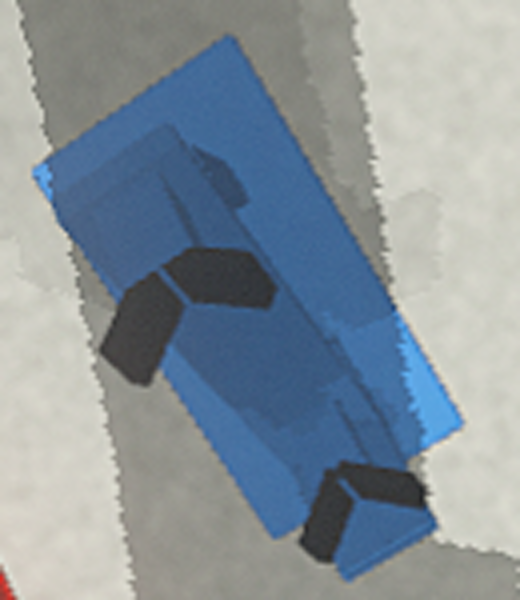

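{"fn": "step_arm", "kwargs": {"moves": [[1,0,-50,0,0,0,0],[1,0,-100,0,0,0,0],[1,0,-150,0,0,0,0],[1,0,-183,0,0,0,0],[1,0,-183,-45,0,0,0],[1,0,-183,-90,0,0,0],[1,0,-183,-130,0,0,0],[1,0,-183,-160,0,0,0],[1,0,-183,-160,0,0,0]]}}

```text
clock: 4.8
position: [0.5642, -0.2977, 0.0533]
ee_rot: [0.179, 0.984, 0.001, -0.004]
ft_force: [0.2, -0.0, -1.4]
grip_width: 0.12
grasp_force: 39.3
```

{"fn": "step_arm", "kwargs": {"moves": [[0.4,0,0,0,0,0,0],[0.4,0,0,0,0,0,0],[0.4,0,0,0,0,0,0],[0.4,0,0,50,0,0,0],[0.4,0,0,100,0,0,0],[0.4,0,0,150,0,0,0],[0.4,0,0,170,0,0,0],[0.4,0,0,170,0,0,0]]}}

```text
clock: 5.6
position: [0.5675, -0.3021, 0.233]
ee_rot: [0.18, 0.984, -0.001, 0.004]
ft_force: [-0.4, -0.0, -0.7]
grip_width: 0.602
grasp_force: 0.0
```

```bash
python3 - <<'E'
from h import *
import pickle
im,cal=pickle.load(open("w2.pkl","rb"));d=pickle.load(open("v0.pkl","rb"))["top"][1]
X=np.array([-.9855,-.170,0])
for n,c,u,l in(("w",cal,(233.1,141.6),(276.6,190.4)),("t",d,(353.9,237.6),(345.1,217.0))):
    U=plane(c,[u],.1235)[0];L=plane(c,[l],.0585)[0];v=U-L;print(n,U,L,"sep",np.hypot(*v[:2]),"az",np.degrees(np.arctan2(v[1],v[0])),"O",U-.0415*X,L+.0235*X)
o=manip.get_obs();print(o["clock"],o["position"],np.round(o["joint_pos"],3),o["grip_width"])
im,cal=snap("wrist");pickle.dump((im,cal),open("w3.pkl","wb"))
E
```

```text
w [ 0.49561136 -0.1372164   0.1235    ] [ 0.55752311 -0.12470495  0.0585    ] sep 0.0631632911350975 az -168.57523379619434 O [ 0.53650961 -0.1301614   0.1235    ] [ 0.53436386 -0.12869995  0.0585    ]
t [ 0.49375036 -0.13429846  0.1235    ] [ 0.55461632 -0.12444773  0.0585    ] sep 0.06165794000113313 az -170.8067839561195 O [ 0.53464861 -0.12724346  0.1235    ] [ 0.53145707 -0.12844273  0.0585    ]
5.6 [ 0.56751961 -0.30210251  0.23299157] [ 0.     0.396  0.562  1.443 -0.214  1.355  1.78 ] 0.6017687819243736
```

```bash
cat >> h.py <<'E'
def pose(G,yaz,tilt,haz):
    """grasp point G (m), closing-axis azimuth, tilt of tool z from down toward azimuth haz (deg) -> TCP, Rot"""
    c=np.cos;s=np.sin;a=np.radians(yaz);h=np.radians(haz);t=np.radians(tilt)
    z=np.array([s(t)*c(h),s(t)*s(h),-c(t)]);y=np.array([c(a),s(a),0]);y-=z*(y@z);y/=np.linalg.norm(y)
    return np.array(G)+.0187*z,R.from_matrix(np.c_[np.cross(y,z),y,z])
def rel(T,Rt,o=None,Rf=None):
    o=o or manip.get_obs();R0=Rf or R.from_quat(o["ee_rot"]);return ((T-np.array(o["position"]))*1000).round(1),(Rt*R0.inv()).as_rotvec().round(4)
E
python3 - <<'E'
from h import *
import pickle
T,Rt=pose((.5715,.3487,.045),77.6,25,-12.4); z=Rt.as_matrix()[:,2]
print(z,T); print(rel(T-.10*z,Rt)); o=manip.get_obs();print(o["position"],np.round(o["joint_pos"],2))
im,cal=pickle.load(open("w3.pkl","rb"));cv2.imwrite("pics/w3.png",im)
im,_=snap("top");cv2.imwrite("pics/box.png",cv2.resize(im[175:250,370:445],(450,450)))
E
```

```text
[ 0.41275954 -0.09075107 -0.90630779] [0.5792186  0.34700295 0.02805204]
(array([ -28.8,  657.5, -111.5]), array([-0.1236, -0.4139,  0.143 ]))
[ 0.56670703 -0.30143972  0.23019392] [ 0.    0.4   0.56  1.45 -0.21  1.35  1.78]
```

View pics/w3.png

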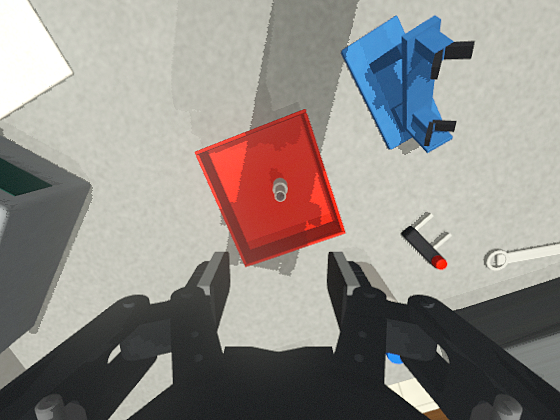

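The stub stands inside the red box at (280,190). Now to the brass bar.

{"fn": "step_arm", "kwargs": {"moves": [[0.5,0,50,0,0,0,0],[0.5,0,100,0,0,0,0],[0.5,0,150,0,0,0,0],[0.5,0,200,0,0,0,0],[0.5,0,250,0,0,0,0.04],[0.5,0,300,0,-0.02,-0.08,0.1],[0.5,-5,350,0,-0.05,-0.16,0.14],[0.5,-10,400,0,-0.08,-0.25,0.143],[0.5,-20,450,0,-0.1,-0.33,0.143],[0.5,-29,500,0,-0.1236,-0.4139,0.143]]}}

```text
clock: 6.7
position: [0.5361, 0.1988, 0.227]
ee_rot: [0.105, 0.971, -0.023, 0.214]
ft_force: [1.1, -0.1, 0.3]
grip_width: 0.496
grasp_force: 0.0
```

```bash
cat > n.py <<'E'
from h import *
import sys
a=list(map(float,sys.argv[1:8])) # G(3) yaz tilt haz back(mm)
T,Rt=pose(a[:3],*a[3:6]);z=Rt.as_matrix()[:,2];manip.camera("top");manip.camera("top")
o=manip.get_obs();print(o["clock"],np.round(o["position"],4),"q",np.round(o["joint_pos"],2),"w",round(o["grip_width"],3),"F",np.round(o["ft_force"],1))
print(rel(T-a[6]/1000*z,Rt,o),"z",z.round(3))
E
python3 n.py .5715 .3487 .045 77.6 25 -12.4 100
```

```text
6.8 [0.533  0.2053 0.2255] q [-0.78 -0.02  0.14  1.94  0.4   0.96  0.54] w 0.496 F [ 0.3 -0.9  0.4]
(array([   4.9,  150.8, -106.8]), array([-0.0013, -0.0041, -0.0114])) z [ 0.413 -0.091 -0.906]
```

{"fn": "step_arm", "kwargs": {"moves": [[0.5,0,50,-20,0,0,0],[0.5,0,100,-50,0,0,0],[0.5,3,140,-80,0,0,0],[0.5,5,151,-107,0,0,-0.01],[0.5,5,151,-107,0,0,-0.01],[0.5,5,151,-107,0,0,-0.01],[0.5,5,151,-107,0,0,-0.01]]}}

```text
clock: 7.5
position: [0.5431, 0.3466, 0.1214]
ee_rot: [0.111, 0.97, -0.024, 0.213]
ft_force: [0.4, 0.8, 0.6]
grip_width: 0.497
grasp_force: 0.0
```

```bash
python3 n.py .5715 .3487 .045 77.6 25 -12.4 0; python3 - <<'E'
from h import *
im,cal=snap("wrist","w4.png")
hsv=cv2.cvtColor(im,cv2.COLOR_BGR2HSV)
br=((hsv[...,0]>10)&(hsv[...,0]<32)&(hsv[...,1]>120)&(hsv[...,2]>60)).astype(np.uint8)
n,lab,st,ce=cv2.connectedComponentsWithStats(br)
for i in range(1,n):
    if st[i,4]>150:
        q=plane(cal,np.argwhere(lab==i)[:,::-1],.045)[:,:2].astype(np.float32);print(st[i],cv2.minAreaRect(q))
E
```

```text
7.6 [0.5433 0.3469 0.1221] q [-0.9   0.3   0.07  1.82  0.47  0.86  0.23] w 0.5 F [-0.6  0.2  0.2]
(array([ 36. ,   0.1, -94. ]), array([-0.0022, -0.0031,  0.0118])) z [ 0.413 -0.091 -0.906]
[ 277  135   27  131 2424] ((0.5738252401351929, 0.3491329550743103), (0.017531590536236763, 0.13331429660320282), 77.8521957397461)
[231 280  27  48 848] ((0.6978410482406616, 0.27444934844970703), (0.029678259044885635, 0.09317401051521301), 66.87974548339844)
```

{"fn": "step_arm", "kwargs": {"moves": [[0.5,12,0.5,-30,0,0,0.01],[0.5,24,0.5,-62,0,0,0.01],[0.5,32,0.5,-82,0,0,0.01],[0.5,36.5,0.5,-94,0,0,0.01],[0.5,36.5,0.5,-94,0,0,0.01],[0.5,36.5,0.5,-94,0,0,0.01],[1,36.5,0.5,-94,0,0,0.01],[1,36.5,0.5,-94,0,0,0.01],[1,36.5,0.5,-94,0,0,0.01],[1,36.5,0.5,-94,0,0,0.01]], "grip_force": 60}}

```text
clock: 8.65
position: [0.579, 0.3479, 0.0277]
ee_rot: [0.106, 0.971, -0.024, 0.213]
ft_force: [-5.3, -4.1, 7.8]
grip_width: 0.12
grasp_force: 58.4
```

```bash
python3 n.py .572 .3492 .045 77.6 25 -12.4 0
```

```text
8.75 [0.579  0.3479 0.0276] q [-0.87  0.48  0.1   1.81  0.51  0.69  0.19] w 0.122 F [-5.6 -3.7  8. ]
(array([ 0.7, -0.4,  0.4]), array([-0.0004, -0.004 ,  0.001 ])) z [ 0.413 -0.091 -0.906]
```

{"fn": "step_arm", "kwargs": {"moves": [[1,0,0,20,0,0,0],[1,0,0,60,0,0,0],[1,0,0,110,0,0,0],[1,0,0,160,0,0,0],[1,-10,-20,200,0,0,0],[1,-20,-60,200,0,0,0],[1,-30,-110,200,0,0,0],[1,-40,-160,200,0,0,0],[1,-40,-160,200,0,0,0],[1,-40,-160,200,0,0,0]]}}

```text
clock: 9.75
position: [0.5386, 0.187, 0.227]
ee_rot: [0.107, 0.971, -0.023, 0.213]
ft_force: [-0.2, 0.9, -1.4]
grip_width: 0.117
grasp_force: 58.9
```

```bash
python3 n.py .534 -.130 .18 100 20 190 0
```

```text
9.85 [0.5387 0.1894 0.2268] q [-0.72 -0.02  0.12  1.94  0.39  0.95  0.57] w 0.117 F [ 0.4  0.  -1.7]
(array([ -11. , -320.5,  -64.3]), array([0.0156, 0.7856, 0.37  ])) z [-0.337 -0.059 -0.94 ]
```

{"fn": "step_arm", "kwargs": {"moves": [[1,0,-45,0,0,0.1,0.05],[1,0,-90,0,0,0.2,0.1],[1,0,-135,0,0.01,0.32,0.15],[1,0,-180,0,0.01,0.44,0.2],[1,-5,-220,0,0.01,0.56,0.25],[1,-8,-260,0,0.015,0.66,0.31],[1,-11,-300,0,0.0156,0.7856,0.37],[1,-11,-320,0,0.0156,0.7856,0.37],[1,-11,-320,-10,0.0156,0.7856,0.37],[1,-11,-320,-20,0.0156,0.7856,0.37]]}}

```text
clock: 10.85
position: [0.5287, -0.1306, 0.2052]
ee_rot: [-0.086, 0.981, -0.016, -0.173]
ft_force: [0.0, 0.6, -1.0]
grip_width: 0.115
grasp_force: 59.0
```

```bash
python3 n.py .534 -.130 .18 100 20 190 0
```

```text
10.95 [ 0.5277 -0.1294  0.2046] q [-0.25  0.44  0.47  1.47 -0.06  1.6   1.97] w 0.114 F [-0.3  0.2 -1.9]
(array([  0. ,  -1.7, -42.2]), array([ 0.0003, -0.0021, -0.0026])) z [-0.337 -0.059 -0.94 ]
```

{"fn": "step_arm", "kwargs": {"moves": [[1,0,-1.5,-30,0,0,0],[1,0,-1.5,-65,0,0,0],[1,0,-1.5,-95,0,0,0],[1,0,-1.5,-108,0,0,0],[1,0,-1.5,-113,0,0,0],[1,0,-1.5,-115,0,0,0],[1,0,-1.5,-115,0,0,0]]}}

```text
clock: 11.65
position: [0.5286, -0.1331, 0.0925]
ee_rot: [-0.086, 0.981, -0.016, -0.172]
ft_force: [-0.3, 0.5, -2.2]
grip_width: 0.116
grasp_force: 59.0
```

```bash
python3 n.py .534 -.130 .10 100 20 190 0
```

```text
11.75 [ 0.5285 -0.1332  0.0925] q [-0.23  0.55  0.44  1.57 -0.1   1.39  1.98] w 0.112 F [-0.   0.1 -1.4]
(array([ -0.8,   2.1, -10.1]), array([0.0015, 0.0019, 0.0002])) z [-0.337 -0.059 -0.94 ]
```

{"fn": "step_arm", "kwargs": {"moves": [[1,0,0,-1,0,0,0],[1,0,0,-2,0,0,0],[1,0,0,-3,0,0,0],[1,0,0,-3,0,0,0]]}}

```text
clock: 12.15
position: [0.5277, -0.1332, 0.0882]
ee_rot: [-0.086, 0.981, -0.016, -0.173]
ft_force: [0.8, 0.1, -2.5]
grip_width: 0.116
grasp_force: 59.0
```

```bash
python3 n.py .534 -.130 .10 100 20 190 0
```

```text
12.25 [ 0.5278 -0.1332  0.0883] q [-0.22  0.55  0.44  1.58 -0.1   1.39  1.98] w 0.119 F [-0.1 -0.1 -1.9]
(array([-0.1,  2.1, -5.9]), array([ 0.0015, -0.0002,  0.0004])) z [-0.337 -0.059 -0.94 ]
```

{"fn": "step_arm", "kwargs": {"moves": [[1,0,1,0,0,0,0],[1,0,2,0,0,0,0],[1,0,2,-1,0,0,0],[1,0,2,-2,0,0,0],[1,0,2,-3,0,0,0],[1,0,2,-3,0,0,0]]}}

```text
clock: 12.85
position: [0.5277, -0.1312, 0.0852]
ee_rot: [-0.086, 0.981, -0.016, -0.173]
ft_force: [-0.4, -0.1, -1.3]
grip_width: 0.115
grasp_force: 59.0
```

```bash
python3 n.py .534 -.130 .10 100 20 190 0
```

```text
12.95 [ 0.5278 -0.1312  0.0853] q [-0.23  0.55  0.44  1.58 -0.1   1.38  1.97] w 0.117 F [ 0.1  0.3 -1.9]
(array([-0.1,  0.1, -2.9]), array([ 0.0015, -0.0002,  0.0003])) z [-0.337 -0.059 -0.94 ]
```

{"fn": "step_arm", "kwargs": {"moves": [[1,0,0,-1,0,0,0],[1,0,0,-2,0,0,0],[1,0,0,-2,0,0,0]]}}

```text
clock: 13.25
position: [0.5281, -0.1309, 0.0835]
ee_rot: [-0.086, 0.981, -0.016, -0.173]
ft_force: [1.0, 1.3, 1.2]
grip_width: 0.115
grasp_force: 59.4
```

```bash
python3 n.py .534 -.130 .10 100 20 190 0
```

```text
13.35 [ 0.5281 -0.1309  0.0835] q [-0.23  0.56  0.44  1.58 -0.1   1.38  1.97] w 0.119 F [0.9 1.5 1.9]
(array([-0.4, -0.2, -1.1]), array([ 0.0012,  0.0006, -0.    ])) z [-0.337 -0.059 -0.94 ]
```

Touch felt at the expected rest height. Let go and back off along the tool.

{"fn": "step_arm", "kwargs": {"moves": [[0.5,0,0,0,0,0,0],[0.5,0,0,0,0,0,0],[0.5,0,0,0,0,0,0],[0.5,5,1,14,0,0,0],[0.5,13,2,37,0,0,0],[0.5,24,4,66,0,0,0],[0.5,34,6,94,0,0,0],[0.5,34,6,94,0,0,0],[0.5,34,6,94,0,0,0]]}}

```text
clock: 14.25
position: [0.5624, -0.1252, 0.1783]
ee_rot: [-0.086, 0.981, -0.016, -0.172]
ft_force: [-0.9, 0.1, -0.2]
grip_width: 0.5
grasp_force: 0.0
```

```bash
python3 - <<'E'
from h import *
ms={}
for n in("scene","wrist","top"):
    im,cal=snap(n,"r_%s.png"%n);hsv=cv2.cvtColor(im,cv2.COLOR_BGR2HSV)
    br=((hsv[...,0]>10)&(hsv[...,0]<32)&(hsv[...,1]>110)&(hsv[...,2]>50)).astype(np.uint8)
    U=np.array([-.985,-.172,1])/np.sqrt(np.array([.97+.03,.97+.03,1])*2)
    M=np.array([.534,-.130,.1]);u=np.array([-.985*.7071,-.172*.7071,.7071])
    print(n,"pred ends",proj(cal,[M+.06*u,M-.06*u]).round(0).tolist())
    k,lab,st,ce=cv2.connectedComponentsWithStats(br)
    for i in range(1,k):
        if 40<st[i,4]<6000:
            p=np.argwhere(lab==i)[:,::-1].astype(np.float32); r=cv2.minAreaRect(p); c=ce[i]
            if np.linalg.norm(c-proj(cal,[M])[0])<60: print("  ",st[i],c.round(1),r)
E
python3 n.py .534 -.130 .10 100 3 190 0
```

```text
scene pred ends [[253.0, 141.0], [237.0, 182.0]]
   [236 142  19  40 161] [244.  164.4] ((244.67123413085938, 161.376708984375), (6.6713457107543945, 42.837059020996094), 20.556045532226562)
wrist pred ends [[279.0, 153.0], [278.0, 266.0]]
   [ 266  150   26  125 2339] [278.7 207. ] ((278.5, 212.0), (124.0, 25.0), 90.0)
top pred ends [[357.0, 238.0], [344.0, 210.0]]
14.5 [ 0.5613 -0.1251  0.1767] q [-0.23  0.54  0.45  1.4  -0.1   1.58  1.97] w 0.498 F [-0.7  0.3 -0.9]
(array([-28.2,  -5. , -95.4]), array([ 0.0528, -0.2938,  0.0006])) z [-0.052 -0.009 -0.999]
```

The bar lies in the rest: its measured centres in both views ((244.7,161.4) scene, (278.5,212) wrist) match the prediction. Regrasp with the tool almost vertical.

```bash
python3 n.py .534 -.130 .10 100 5 190 70
```

```text
14.6 [ 0.5614 -0.1252  0.1769] q [-0.23  0.54  0.45  1.4  -0.1   1.58  1.97] w 0.498 F [-0.2  0.1  0.2]
(array([-23. ,  -4. , -25.8]), array([ 0.0468, -0.2589,  0.0006])) z [-0.086 -0.015 -0.996]
```

{"fn": "step_arm", "kwargs": {"moves": [[0.5,-7,-1,3,0.015,-0.07,0],[0.5,-14,-3,3,0.03,-0.15,0],[0.5,-20,-4,0,0.045,-0.22,0],[0.5,-23,-4,-10,0.046,-0.258,0],[0.5,-23,-4,-26,0.046,-0.258,0],[0.5,-23,-4,-26,0.046,-0.258,0],[0.5,-23,-4,-26,0.046,-0.258,0]]}}

```text
clock: 15.3
position: [0.5387, -0.1291, 0.1515]
ee_rot: [-0.087, 0.995, -0.004, -0.044]
ft_force: [0.5, 0.3, -0.6]
grip_width: 0.498
grasp_force: 0.0
```

```bash
python3 n.py .534 -.130 .10 100 5 190 0
```

```text
15.4 [ 0.5393 -0.1292  0.1519] q [-0.24  0.31  0.46  1.7  -0.11  1.24  1.98] w 0.499 F [ 0.7  0.6 -0.9]
(array([ -6.9,  -1.1, -70.5]), array([0.0011, 0.0005, 0.0004])) z [-0.086 -0.015 -0.996]
```

{"fn": "step_arm", "kwargs": {"moves": [[0.5,-3,0,-30,0,0,0],[0.5,-5,-1,-50,0,0,0],[0.5,-6,-1,-62,0,0,0],[0.5,-7,-1,-70,0,0,0],[0.5,-7,-1,-70,0,0,0]]}}

```text
clock: 15.9
position: [0.5316, -0.1301, 0.0809]
ee_rot: [-0.087, 0.995, -0.004, -0.044]
ft_force: [0.0, -0.4, 0.2]
grip_width: 0.5
grasp_force: 0.0
```

{"fn": "step_arm", "kwargs": {"moves": [[1,0,0,0,0,0,0],[1,0,0,0,0,0,0],[1,0,0,0,0,0,0],[1,0,0,0,0,0,0],[1,0,0,0,0,0,0],[1,0,0,0,0,0,0]], "grip_force": 70}}

```text
clock: 16.5
position: [0.5325, -0.13, 0.0824]
ee_rot: [-0.087, 0.995, -0.004, -0.043]
ft_force: [-1.7, 1.4, 5.6]
grip_width: 0.111
grasp_force: 68.2
```

```bash
python3 n.py .534 -.130 .10 100 5 190 0
```

```text
16.6 [ 0.5325 -0.13    0.0824] q [-0.23  0.37  0.44  1.79 -0.14  1.1   2.01] w 0.119 F [-0.9  0.4  6.5]
(array([-0.1, -0.3, -1. ]), array([0.0005, 0.0016, 0.0002])) z [-0.086 -0.015 -0.996]
```

{"fn": "step_arm", "kwargs": {"moves": [[1,0,0,15,0,0,0],[1,0,0,50,0,0,0],[1,0,0,95,0,0,0],[1,0,0,140,0,0,-0.14],[1,0,0,170,0,0,-0.28],[1,0,20,180,0,0,-0.42],[1,0,40,180,0,0,-0.56],[1,0,60,180,0,0,-0.7],[1,0,80,180,0,0,-0.84],[1,0,100,180,0,0,-0.98]]}}

```text
clock: 17.6
position: [0.5315, -0.0297, 0.2622]
ee_rot: [0.395, 0.918, 0.017, -0.04]
ft_force: [0.2, -0.7, -1.3]
grip_width: 0.12
grasp_force: 68.5
```

{"fn": "step_arm", "kwargs": {"moves": [[1,0,20,0,0,0,-0.14],[1,0,40,0,0,0,-0.28],[1,0,60,0,0,0,-0.42],[1,0,80,0,0,0,-0.56],[1,0,100,0,0,0,-0.7],[1,0,120,0,0,0,-0.84],[1,0,120,0,0,0,-0.98],[1,0,120,0,0,0,-1.12],[1,0,120,0,0,0,-1.26],[1,0,120,0,0,0,-1.4]]}}

```text
clock: 18.6
position: [0.5316, 0.0894, 0.2622]
ee_rot: [0.893, 0.448, 0.039, -0.02]
ft_force: [-0.1, -0.1, -1.9]
grip_width: 0.118
grasp_force: 68.3
```

```bash
python3 n.py .577 .1185 .25 -70 50 20 0
```

```text
18.7 [0.5315 0.0897 0.2622] q [-0.69  0.07  0.5   1.72 -0.1   1.3  -0.8 ] w 0.118 F [ 0.9 -0.4 -2. ]
(array([ 59. ,  33.7, -24.2]), array([ 0.4753, -0.638 , -0.5539])) z [ 0.72   0.262 -0.643]
```

{"fn": "step_arm", "kwargs": {"moves": [[1,8,5,0,0.07,-0.09,-0.08],[1,16,9,0,0.13,-0.18,-0.16],[1,24,14,0,0.2,-0.27,-0.24],[1,32,19,0,0.27,-0.36,-0.31],[1,40,23,0,0.34,-0.45,-0.39],[1,48,28,0,0.4,-0.54,-0.47],[1,56,33,0,0.4753,-0.638,-0.5539],[1,59,34,0,0.4753,-0.638,-0.5539],[1,59,34,0,0.4753,-0.638,-0.5539],[1,59,34,0,0.4753,-0.638,-0.5539]]}}

```text
clock: 19.7
position: [0.5917, 0.1233, 0.2626]
ee_rot: [0.893, 0.16, 0.415, -0.072]
ft_force: [0.3, -0.5, -1.9]
grip_width: 0.121
grasp_force: 68.4
```

```bash
python3 n.py .577 .1185 .25 -70 50 20 0; python3 - <<'E'
from h import *
o=manip.get_obs();z=R.from_quat(o["ee_rot"]).as_matrix()[:,2];G=np.array(o["position"])-.0187*z;print("G",G)
for n in("scene","top","wrist"):
    im,cal=snap(n,"u_%s.png"%n);hsv=cv2.cvtColor(im,cv2.COLOR_BGR2HSV)
    br=((hsv[...,0]>10)&(hsv[...,0]<32)&(hsv[...,1]>110)&(hsv[...,2]>50)).astype(np.uint8)
    print(n,"pred ends",proj(cal,[G+[0,0,.06],G-[0,0,.06]]).round(1).tolist())
    k,lab,st,ce=cv2.connectedComponentsWithStats(br)
    for i in range(1,k):
        if 20<st[i,4]<9000 and np.linalg.norm(ce[i]-proj(cal,[G])[0])<70: print("  ",st[i],ce[i].round(1),cv2.minAreaRect(np.argwhere(lab==i)[:,::-1].astype(np.float32)))
E
```

```text
19.8 [0.5917 0.1236 0.2625] q [-0.57 -0.26  0.3   2.25 -0.02  0.27 -1.44] w 0.115 F [ 0.1 -1.3 -2.3]
(array([ -1.2,  -0.2, -24.5]), array([ 0.003 ,  0.    , -0.0027])) z [ 0.72   0.262 -0.643]
G [0.5782154  0.11871765 0.2745491 ]
scene pred ends [[310.0, 159.0], [307.4, 193.3]]
   [305 156  10  40 206] [308.8 173.5] ((309.3793640136719, 175.51516723632812), (8.0735445022583, 39.208648681640625), 2.2906100749969482)
top pred ends [[254.1, 197.5], [256.8, 204.1]]
   [207 156  20  17  97] [218.9 166.7] ((218.06622314453125, 165.8472900390625), (11.853155136108398, 19.703271865844727), 62.10273361206055)
   [251 194  10  14  86] [255.2 200.5] ((255.0882568359375, 200.85296630859375), (13.339459419250488, 7.518604278564453), 75.96376037597656)
   [258 241  35  17  74] [272.9 246.6] ((273.6999816894531, 247.0999755859375), (7.280109882354736, 36.40054702758789), 69.07550048828125)
wrist pred ends [[279.0, 210.0], [278.2, 314.5]]
   [ 214  196   92  135 5536] [272.8 249.2] ((276.4310302734375, 262.32757568359375), (128.68687438964844, 87.83389282226562), 68.19859313964844)
```

{"fn": "step_arm", "kwargs": {"moves": [[1,-1,0,-30,0,0,0],[1,-1,0,-65,0,0,0],[1,-1,0,-95,0,0,0],[1,-1,0,-115,0,0,0],[1,-1,0,-125,0,0,0],[1,-1,0,-125,0,0,0],[1,-1,0,-125,0,0,0]]}}

```text
clock: 20.65
position: [0.5902, 0.1203, 0.1554]
ee_rot: [0.897, 0.162, 0.403, -0.076]
ft_force: [-0.1, 0.0, -1.8]
grip_width: 0.118
grasp_force: 68.6
```

```bash
python3 n.py .577 .1185 .11 -70 50 20 0; python3 - <<'E'
from h import *
o=manip.get_obs();z=R.from_quat(o["ee_rot"]).as_matrix()[:,2];G=np.array(o["position"])-.0187*z
im,cal=snap("wrist");im2,c2=snap("scene");im3,c3=snap("top")
p=proj(c2,[(.577,.1185,.075)])[0];q=proj(c3,[(.577,.1185,.075)])[0];w=proj(cal,[(.577,.1185,.075)])[0];print(p,q,w,proj(c2,[G-[0,0,.06]]),proj(cal,[G-[0,0,.06]]))
def cr(i,p,r,W,H):
    x,y=map(int,p);i=cv2.copyMakeBorder(i,80,80,80,80,cv2.BORDER_CONSTANT);return cv2.resize(i[y+80-r:y+80+r,x+80-r:x+80+r],(W,H),interpolation=cv2.INTER_CUBIC)
cv2.imwrite("pics/ins.png",np.hstack([cr(im,w-[0,30],70,400,400),cr(im2,p,40,400,400)]))
E
```

```text
20.75 [0.5898 0.1203 0.1548] q [-0.91 -0.1   0.69  2.36 -1.22  0.07 -0.21] w 0.114 F [ 0.8  0.1 -2.1]
(array([  0.6,   3.1, -56.8]), array([ 0.004 , -0.0289, -0.0103])) z [ 0.72   0.262 -0.643]
[305.14867003 226.67941029] [259.213892   210.38423766] [274.9121517  321.03885064] [[304.7803218  218.64227396]] [[278.52272139 312.45480941]]
```

View pics/ins.png

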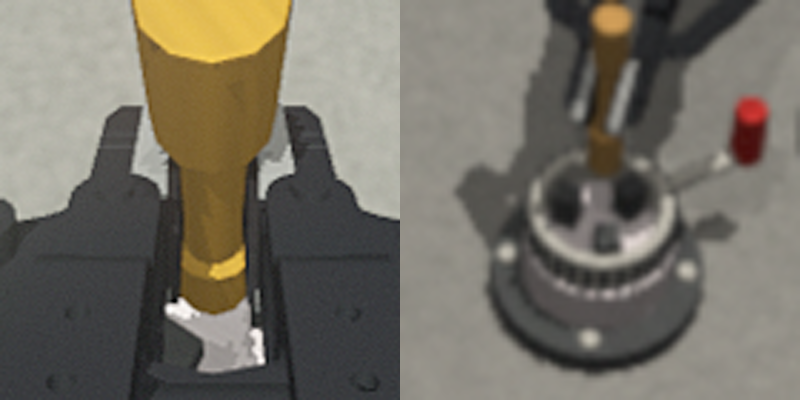

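The wrist runs into its joint limits (q6≈0.07, q5≈−1.22) in this approach; the picture shows the bar upright above the chuck opening, slightly right of the middle. I'll back up, and come in from the side (tool pointing toward −y), where the wrist has room.

{"fn": "step_arm", "kwargs": {"moves": [[1,0,3,30,0,-0.02,0],[1,0,3,65,0,-0.02,0],[1,0,3,95,0,-0.02,0],[1,20,3,115,0,-0.02,0],[1,50,3,115,0,-0.02,0],[1,90,3,115,0,-0.02,0],[1,130,3,115,0,-0.02,0],[1,130,3,115,0,-0.02,0]]}}

```text
clock: 21.7
position: [0.7232, 0.1218, 0.2698]
ee_rot: [0.894, 0.161, 0.412, -0.073]
ft_force: [-0.8, -0.6, -3.4]
grip_width: 0.117
grasp_force: 68.5
```

```bash
python3 n.py .70 .12 .27 -160 50 -70 0;
```

```text
21.8 [0.7199 0.1228 0.2693] q [-0.18  0.07  0.02  1.95 -0.51  0.31 -0.95] w 0.119 F [-1.  -0.4 -1.9]
(array([-15. , -16.2, -11.3]), array([-0.0042, -0.0119, -1.5802])) z [ 0.262 -0.72  -0.643]
```

{"fn": "step_arm", "kwargs": {"moves": [[1,0,-3,0,0,0,-0.14],[1,0,-5,0,0,0,-0.28],[1,0,-8,0,0,0,-0.42],[1,0,-10,0,0,0,-0.56],[1,0,-13,0,0,0,-0.7]]}}

```text
clock: 22.3
position: [0.7145, 0.1146, 0.2636]
ee_rot: [0.916, 0.047, 0.397, -0.019]
ft_force: [-0.7, 0.5, -2.3]
grip_width: 0.12
grasp_force: 68.8
```

```bash
python3 n.py .577 .1185 .22 -160 50 -70 0;
```

```text
22.4 [0.7145 0.1166 0.2639] q [-0.45  0.06  0.16  1.95  0.37  0.34 -2.05] w 0.116 F [-0.1  1.1 -1.5]
(array([-132.6,  -11.6,  -55.9]), array([-0.0298, -0.0503, -1.327 ])) z [ 0.262 -0.72  -0.643]
```

{"fn": "step_arm", "kwargs": {"moves": [[1,0,0,0,0,0,0.14],[1,0,0,0,0,0,0.28],[1,0,0,0,0,0,0.42],[1,0,0,0,0,0,0.56],[1,0,0,0,0,0,0.7],[1,0,0,0,0,0,0.84],[1,0,0,0,0,0,0.98],[1,0,0,0,0,0,1.12],[1,0,0,0,0,0,1.26],[1,0,0,0,0,0,1.4]]}}

```text
clock: 23.4
position: [0.7154, 0.1138, 0.2647]
ee_rot: [0.793, 0.466, 0.339, -0.197]
ft_force: [0.0, 0.5, -1.5]
grip_width: 0.115
grasp_force: 68.6
```

```bash
python3 n.py .577 .1185 .22 0 50 90 0;
```

```text
23.5 [0.7169 0.1114 0.2624] q [ 0.09  0.33  0.    1.62 -0.89  1.01  0.  ] w 0.116 F [-0.3 -1.5 -2.4]
(array([-139.9,   21.4,  -54.4]), array([ 0.0686, -0.0187,  0.5168])) z [ 0.     0.766 -0.643]
```

{"fn": "step_arm", "kwargs": {"moves": [[1,-15,2,0,0.015,0,0.1],[1,-35,5,0,0.03,-0.01,0.2],[1,-60,9,0,0.04,-0.01,0.3],[1,-85,13,0,0.055,-0.015,0.4],[1,-110,17,0,0.0686,-0.0187,0.5168],[1,-130,20,0,0.0686,-0.0187,0.5168],[1,-140,21,0,0.0686,-0.0187,0.5168],[1,-140,21,0,0.0686,-0.0187,0.5168],[1,-140,21,0,0.0686,-0.0187,0.5168]]}}

```text
clock: 24.4
position: [0.5758, 0.1362, 0.2636]
ee_rot: [0.642, 0.641, 0.298, -0.298]
ft_force: [-0.4, -0.1, -1.2]
grip_width: 0.119
grasp_force: 68.9
```

```bash
python3 n.py .577 .1185 .15 0 50 90 0;
```

```text
24.5 [0.576  0.136  0.2633] q [ 0.19  0.32 -0.06  1.67 -0.86  1.39  0.4 ] w 0.116 F [ 0.1 -0.4 -1.7]
(array([   1. ,   -3.2, -125.3]), array([ 0.0019, -0.0015,  0.0006])) z [ 0.     0.766 -0.643]
```

{"fn": "step_arm", "kwargs": {"moves": [[1,1,-3,-30,0,0,0],[1,1,-3,-65,0,0,0],[1,1,-3,-95,0,0,0],[1,1,-3,-115,0,0,0],[1,1,-3,-125,0,0,0],[1,1,-3,-125,0,0,0]]}}

```text
clock: 25.1
position: [0.5763, 0.133, 0.1371]
ee_rot: [0.642, 0.64, 0.297, -0.3]
ft_force: [0.3, -0.3, -1.4]
grip_width: 0.117
grasp_force: 68.9
```

```bash
python3 n.py .577 .1185 .11 0 50 90 0; python3 - <<'E'
from h import *
import pickle
d=pickle.load(open("v0.pkl","rb"))
for n,im,cal in(("scene",cv2.imread("pics/r_scene.png"),d["scene"][1]),("top",cv2.imread("pics/r_top.png"),d["top"][1]),("w2",)+pickle.load(open("w2.pkl","rb")),("w1",)+pickle.load(open("w1.pkl","rb"))):
    g=cv2.cvtColor(im,cv2.COLOR_BGR2GRAY);yy,xx=np.mgrid[:420,:560]
    W=plane(cal,np.c_[xx.ravel(),yy.ravel()],.075);rr=np.hypot(W[:,0]-.577,W[:,1]-.1185)
    v=g.ravel()
    # annulus-ring correlation: mean brightness on 30.5..36.5 mm annulus minus outside 38..42, over centre shifts
    best=[]
    for dx in np.arange(-6,6.1,.5):
        for dy in np.arange(-6,6.1,.5):
            r=np.hypot(W[:,0]-.577-dx/1e3,W[:,1]-.1185-dy/1e3)
            a=v[(r>.0305)&(r<.0365)];b=v[(r>.0375)&(r<.042)]
            best.append((np.median(a)-a.std()*1.0,dx,dy))
    best.sort(reverse=True);print(n,[tuple(np.round(x,1)) for x in best[:3]])
E
```

```text
25.2 [0.5771 0.133  0.1391] q [ 0.2   0.47 -0.07  1.76 -0.89  1.24  0.58] w 0.117 F [ 0.6 -0.1 -1.3]
(array([ -0.1,  -0.1, -41.2]), array([ 0.0015, -0.0014, -0.    ])) z [ 0.     0.766 -0.643]
scene [(np.float64(162.3), np.float64(-0.5), np.float64(-2.0)), (np.float64(161.6), np.float64(-0.5), np.float64(-1.5)), (np.float64(161.4), np.float64(0.0), np.float64(-0.5))]
top [(np.float64(177.9), np.float64(0.5), np.float64(-0.5)), (np.float64(177.7), np.float64(1.0), np.float64(-1.0)), (np.float64(177.3), np.float64(0.5), np.float64(-1.5))]
w2 [(np.float64(225.3), np.float64(0.5), np.float64(-1.5)), (np.float64(224.5), np.float64(0.0), np.float64(-1.5)), (np.float64(223.4), np.float64(0.5), np.float64(-1.0))]
w1 [(np.float64(143.4), np.float64(0.5), np.float64(-0.5)), (np.float64(142.8), np.float64(0.0), np.float64(-0.5)), (np.float64(142.7), np.float64(0.5), np.float64(0.0))]
```

```bash
python3 - <<'E'
from h import *
o=manip.get_obs();z=R.from_quat(o["ee_rot"]).as_matrix()[:,2];G=np.array(o["position"])-.0187*z;print("G",G)
for n in("scene","top"):
    im,cal=snap(n,"v_%s.png"%n);hsv=cv2.cvtColor(im,cv2.COLOR_BGR2HSV)
    br=((hsv[...,0]>10)&(hsv[...,0]<32)&(hsv[...,1]>110)&(hsv[...,2]>50)).astype(np.uint8)
    for t in(-4,0,4):
        s=np.sin(np.radians(t));print(n,t,"pred top/bot",proj(cal,[G+[0,.06*s,.06],G-[0,.06*s,.06]]).round(1).tolist())
    a,b=proj(cal,[G+[0,0,.06],G-[0,0,.06]])
    ys,xs=np.nonzero(br); 
    m=(abs(xs-G0) <14) if (G0:=(a[0]+b[0])/2) else 0
    m&=(ys>min(a[1],b[1])-8)&(ys<max(a[1],b[1])+8)
    for y in range(ys[m].min(),ys[m].max()+1,3):
        r=xs[m&(ys==y)]
        if len(r): print("   ",y,r.min(),r.max(),r.mean().round(1))
E
```

```text
G [0.57712914 0.11864649 0.15118124]
scene -4 pred top/bot [[306.3, 192.9], [306.7, 224.0]]
scene 0 pred top/bot [[307.6, 193.9], [305.4, 223.1]]
scene 4 pred top/bot [[309.0, 194.8], [304.2, 222.2]]
    191 306 309 307.5
    194 304 311 307.5
    197 304 310 307.0
    200 304 309 306.5
    203 304 309 306.5
    206 306 308 307.0
    218 303 307 305.0
    221 303 308 305.5
    224 305 308 306.5
top -4 pred top/bot [[258.6, 204.7], [257.4, 209.8]]
top 0 pred top/bot [[256.9, 204.7], [258.9, 209.7]]
top 4 pred top/bot [[255.2, 204.7], [260.4, 209.7]]
    202 255 260 257.5
    205 254 261 257.5
    208 255 261 258.0
```

{"fn": "step_arm", "kwargs": {"moves": [[1,0,-1.5,0,0,0,0],[1,0,-1.5,-8,0,0,0],[1,0,-1.5,-14,0,0,0],[1,0,-1.5,-18,0,0,0],[1,0,-1.5,-22,0,0,0],[1,0,-1.5,-24,0,0,0]]}}

```text
clock: 25.9
position: [0.5761, 0.1315, 0.1133]
ee_rot: [0.642, 0.641, 0.297, -0.3]
ft_force: [-0.4, -0.6, -1.9]
grip_width: 0.117
grasp_force: 68.9
```

```bash
python3 n.py .577 .1173 .11 0 50 90 0
```

```text
26.0 [0.5761 0.1315 0.1136] q [ 0.2   0.5  -0.07  1.77 -0.9   1.22  0.62] w 0.113 F [ 1.3 -0.4 -2.5]
(array([  0.9,   0.1, -15.6]), array([ 0.0016, -0.0036, -0.0003])) z [ 0.     0.766 -0.643]
```

{"fn": "step_arm", "kwargs": {"moves": [[1,0,0,-3,0,0,0],[1,0,0,-7,0,0,0],[1,0,0,-11,0,0,0],[1,0,0,-13,0,0,0]]}}

```text
clock: 26.4
position: [0.5761, 0.1314, 0.1004]
ee_rot: [0.642, 0.641, 0.297, -0.299]
ft_force: [-1.1, -0.0, -1.7]
grip_width: 0.116
grasp_force: 68.9
```

```bash
python3 n.py .577 .1173 .11 0 50 90 0
```

```text
26.5 [0.5761 0.1315 0.1005] q [ 0.21  0.52 -0.07  1.77 -0.9   1.2   0.64] w 0.114 F [ 0.8 -0.2 -0.9]
(array([ 0.9,  0.1, -2.6]), array([ 0.0016, -0.0036, -0.0002])) z [ 0.     0.766 -0.643]
```

Inside the jaws with no side force; bottom is about 2.6 mm above the floor.

{"fn": "step_arm", "kwargs": {"moves": [[1,0.5,0,-1,0,0,0],[1,0.5,0,-2,0,0,0],[1,0.5,0,-2,0,0,0]]}}

```text
clock: 26.8
position: [0.5771, 0.1316, 0.0999]
ee_rot: [0.641, 0.641, 0.298, -0.299]
ft_force: [-1.1, -1.2, 5.8]
grip_width: 0.118
grasp_force: 69.5
```

```bash
python3 n.py .577 .1173 .11 0 50 90 0
```

```text
26.9 [0.5771 0.1316 0.0998] q [ 0.21  0.53 -0.07  1.77 -0.91  1.2   0.64] w 0.117 F [-1.4 -0.6  5.6]
(array([-0.1,  0.1, -1.8]), array([ 0.0008, -0.0021, -0.0004])) z [ 0.     0.766 -0.643]
```

{"fn": "step_arm", "kwargs": {"moves": [[1,0,0,-1,0,0,0],[1,0,0,-1.5,0,0,0],[1,0,0,-1.5,0,0,0]]}}

```text
clock: 27.2
position: [0.5774, 0.1319, 0.0998]
ee_rot: [0.641, 0.641, 0.299, -0.3]
ft_force: [-5.3, -3.7, 14.8]
grip_width: 0.12
grasp_force: 70.2
```

```bash
python3 n.py .577 .1173 .11 0 50 90 0
```

```text
27.3 [0.5774 0.1319 0.0998] q [ 0.21  0.53 -0.07  1.77 -0.91  1.2   0.64] w 0.12 F [-4.2 -2.6 15. ]
(array([-0.4, -0.2, -1.8]), array([-0.0007, -0.0011, -0.0008])) z [ 0.     0.766 -0.643]
```

Floor reached (bottom at about 0.051 by geometry, 15 N). Ease off and release, then back out along the tool.

{"fn": "step_arm", "kwargs": {"moves": [[1,0,0,1.5,0,0,0],[1,0,0,1.5,0,0,0],[0.7,0,0,1.5,0,0,0],[0.7,0,0,1.5,0,0,0],[0.5,0,0,1.5,0,0,0],[0.5,0,0,1.5,0,0,0],[0.5,0,-6,6.5,0,0,0],[0.5,0,-20,18,0,0,0],[0.5,0,-40,35,0,0,0],[0.5,0,-65,56,0,0,0]]}}

```text
clock: 28.3
position: [0.5762, 0.0661, 0.1539]
ee_rot: [0.641, 0.641, 0.297, -0.3]
ft_force: [0.0, -0.3, -0.9]
grip_width: 0.501
grasp_force: 0.0
```

{"fn": "step_arm", "kwargs": {"moves": [[0.5,0,-30,25,0,0,0],[0.5,0,-60,50,0,0,0],[0.5,0,-60,70,0,0,0],[0.5,0,-60,70,0,0,0]]}}

```text
clock: 28.7
position: [0.578, 0.005, 0.2265]
ee_rot: [0.642, 0.641, 0.299, -0.297]
ft_force: [0.3, 0.3, -0.3]
grip_width: 0.498
grasp_force: 0.0
```

```bash
python3 n.py .499 .151 .095 157 0 0 100; python3 - <<'E'
from h import *
for n in("scene","top"):
    im,cal=snap(n,"s_%s.png"%n);hsv=cv2.cvtColor(im,cv2.COLOR_BGR2HSV)
    br=((hsv[...,0]>10)&(hsv[...,0]<32)&(hsv[...,1]>110)&(hsv[...,2]>50)).astype(np.uint8)
    a,b=proj(cal,[(.5773,.1175,.17),(.5773,.1175,.05)]);print(n,"pred",a,b)
    k,lab,st,ce=cv2.connectedComponentsWithStats(br)
    for i in range(1,k):
        if st[i,4]>20 and np.linalg.norm(ce[i]-(a+b)/2)<40: print("  ",st[i],ce[i].round(1))
E
```

```text
28.8 [0.5767 0.0068 0.2235] q [ 0.33  0.44  0.02  1.59 -0.81  1.52  0.57] w 0.501 F [-0.   0.9 -0. ]
(array([-77.7, 144.2, -47.2]), array([-0.234 , -1.1684,  2.5099])) z [ 0.  0. -1.]
scene pred [306.43336348 204.1900921 ] [304.36090311 232.00668008]
   [301 202   9  30 145] [305.4 216.1]
top pred [258.07214796 206.48393863] [259.92157951 211.15918303]
   [255 205   9  10  60] [259.2 208.8]
```

The bar stands at the chuck axis (scene centroid (305.4,216.1) vs predicted (305.4,218)). Now the knob: straighten the tool, then yaw so the fingers straddle the knob tangentially.

{"fn": "step_arm", "kwargs": {"moves": [[0.7,-10,0,10,-0.125,0,0],[0.7,-20,5,15,-0.25,0,0],[0.7,-35,10,15,-0.375,0,0],[0.7,-50,20,15,-0.5,0,0],[0.7,-65,30,15,-0.625,0,0],[0.7,-78,45,15,-0.75,0,0],[0.7,-85,60,15,-0.873,0,0],[0.7,-85,80,15,-0.873,0,0],[0.7,-85,110,0,-0.873,0,0],[0.7,-80,144,-30,-0.873,0,0]]}}

```text
clock: 29.9
position: [0.4972, 0.152, 0.1942]
ee_rot: [0.708, 0.707, -0.0, 0.001]
ft_force: [0.7, -0.5, 0.1]
grip_width: 0.3
grasp_force: 0.0
```

{"fn": "step_arm", "kwargs": {"moves": [[0.7,0,0,0,0,0,0.14],[0.7,0,0,0,0,0,0.28],[0.7,0,0,0,0,0,0.42],[0.7,0,0,0,0,0,0.56],[0.7,0,0,0,0,0,0.7],[0.7,0,0,0,0,0,0.84],[0.7,0,0,0,0,0,0.98],[0.7,0,0,0,0,0,1.12],[0.7,0,0,0,0,0,1.17],[0.7,0,0,0,0,0,1.17]]}}

```text
clock: 30.9
position: [0.4961, 0.1508, 0.1925]
ee_rot: [0.199, 0.98, -0.002, -0.0]
ft_force: [-0.2, -0.5, 0.8]
grip_width: 0.301
grasp_force: 0.0
```

```bash
python3 n.py .499 .151 .0987 66.8 0 0 0; python3 - <<'E'
from h import *
im,cal=snap("wrist","k.png");hsv=cv2.cvtColor(im,cv2.COLOR_BGR2HSV)
red=(((hsv[...,0]<8)|(hsv[...,0]>172))&(hsv[...,1]>150)&(hsv[...,2]>60)).astype(np.uint8)
k,lab,st,ce=cv2.connectedComponentsWithStats(red);print(proj(cal,[(.499,.151,.1055),(.499,.151,.0635)]))
for i in range(1,k):
    if st[i,4]>60: print(st[i],ce[i])
t=proj(cal,[(.499,.151,.1055)])[0].astype(int);print(hsv[t[1]-24:t[1]+40:4,t[0]].tolist())
E
```

```text
31.0 [0.4963 0.1506 0.1928] q [-0.14  0.14 -0.26  1.78  0.04  1.23  0.75] w 0.299 F [ 0.3 -0.5  1. ]
(array([   2.7,    0.4, -112.8]), array([ 0.003 , -0.0001, -0.0009])) z [ 0.  0. -1.]
[[280.13436859 219.61421351]
 [279.94474122 206.46406952]]
[247  11  16  17 205] [254.31219512  18.7804878 ]
[269 200  21  29 484] [278.87809917 214.46694215]
[   0  326   52   68 2203] [ 19.02178847 355.1783931 ]
[[33, 19, 121], [4, 107, 119], [4, 171, 115], [2, 171, 118], [2, 185, 157], [2, 184, 169], [1, 182, 170], [1, 195, 165], [2, 200, 163], [30, 18, 157], [30, 18, 155], [32, 21, 156], [25, 21, 158], [25, 21, 155], [27, 17, 153], [120, 6, 40]]
```

{"fn": "step_arm", "kwargs": {"moves": [[0.68,2.5,0.5,-25,0,0,0],[0.68,2.5,0.5,-50,0,0,0],[0.68,2.5,0.5,-72,0,0,0],[0.68,2.5,0.5,-90,0,0,0],[0.68,2.5,0.5,-102,0,0,0],[0.68,2.5,0.5,-110,0,0,0],[0.68,2.5,0.5,-111,0,0,0],[0.68,2.5,0.5,-111,0,0,0]]}}

```text
clock: 31.85
position: [0.4996, 0.1511, 0.0829]
ee_rot: [0.2, 0.98, -0.001, 0.001]
ft_force: [-0.4, -0.4, -0.8]
grip_width: 0.321
grasp_force: 0.0
```

```bash
python3 n.py .499 .151 .0987 66.8 0 0 0; python3 - <<'E'
from h import *
C=np.array([.5773,.1175]);P=np.array([.499,.151]);rr=P-C;r0=.085*rr/np.linalg.norm(rr)
a0=np.arctan2(r0[1],r0[0])
for s in np.arange(0,1.5,.1):
    v=.085*np.array([np.cos(a0-s),np.sin(a0-s)])-r0;print(round(s,1),(v*1000).round(1))
E
```

```text
31.95 [0.4999 0.1511 0.0833] q [-0.15  0.26 -0.26  1.89  0.08  1.    0.72] w 0.317 F [-0.6  0.4  1. ]
(array([-0.9, -0.1, -3.3]), array([ 0.0023,  0.0024, -0.0019])) z [ 0.  0. -1.]
0.0 [-0. -0.]
0.1 [3.7 7.6]
0.2 [ 8.2 14.9]
0.3 [13.4 21.6]
0.4 [19.2 27.8]
0.5 [25.6 33.4]
0.6 [32.5 38.3]
0.7 [39.9 42.5]
0.8 [47.7 45.9]
0.9 [55.8 48.6]
1.0 [64.1 50.4]
1.1 [72.5 51.4]
1.2 [81.  51.5]
1.3 [89.5 50.8]
1.4 [97.8 49.3]
```

{"fn": "step_arm", "kwargs": {"moves": [[0.68,3.7,7.6,0,0,0,-0.1],[0.68,8.2,14.9,0,0,0,-0.2],[0.68,13.4,21.6,0,0,0,-0.3],[0.68,19.2,27.8,0,0,0,-0.4],[0.68,25.6,33.4,0,0,0,-0.5],[0.68,32.5,38.3,0,0,0,-0.6],[0.68,39.9,42.5,0,0,0,-0.7],[0.68,47.7,45.9,0,0,0,-0.8],[0.68,55.8,48.6,0,0,0,-0.9],[0.68,64.1,50.4,0,0,0,-1.0]]}}

```text
clock: 32.95
position: [0.5635, 0.2013, 0.083]
ee_rot: [0.647, 0.763, -0.002, 0.0]
ft_force: [-4.3, -2.3, 1.2]
grip_width: 0.32
grasp_force: 1.8
```

{"fn": "step_arm", "kwargs": {"moves": [[0.68,4.2,0.6,0,0,0,-0.05],[0.68,8.4,1.0,0,0,0,-0.1],[0.68,8.4,1.0,0,0,0,-0.1]]}}

```text
clock: 33.25
position: [0.5719, 0.2024, 0.0829]
ee_rot: [0.683, 0.73, -0.001, 0.0]
ft_force: [-1.2, -0.0, 1.3]
grip_width: 0.319
grasp_force: 0.7
```

```bash
python3 n.py .5715 .2025 .0987 4 0 0 0
```

```text
33.35 [0.572  0.2025 0.0829] q [-0.34  0.42 -0.09  1.67  0.04  1.06 -0.38] w 0.32 F [-0.1 -0.7 -0. ]
(array([-0.5,  0. , -2.9]), array([ 0.0019, -0.0012,  0.0004])) z [ 0.  0. -1.]
```

{"fn": "step_arm", "kwargs": {"moves": [[0.68,2,0,0,0,0,-0.02],[0.68,4,0,0,0,0,-0.05],[0.68,4,0,0,0,0,-0.05]]}}

```text
clock: 33.65
position: [0.5755, 0.2026, 0.0826]
ee_rot: [0.701, 0.713, -0.002, -0.0]
ft_force: [-5.3, 0.1, 3.4]
grip_width: 0.318
grasp_force: 2.2
```

{"fn": "step_arm", "kwargs": {"moves": [[0.68,2,0,0,0,0,-0.02],[0.68,3,0,0,0,0,-0.03],[0.68,3,0,0,0,0,-0.03]]}}

```text
clock: 33.95
position: [0.5783, 0.2027, 0.0826]
ee_rot: [0.711, 0.703, -0.002, -0.0]
ft_force: [-6.2, -0.3, 3.7]
grip_width: 0.312
grasp_force: 2.7
```

{"fn": "step_arm", "kwargs": {"moves": [[0.68,2,0,0,0,0,-0.02],[0.68,2,0,0,0,0,-0.02]]}}

```text
clock: 34.15
position: [0.5803, 0.2027, 0.0826]
ee_rot: [0.718, 0.696, -0.002, -0.0]
ft_force: [-5.9, -0.1, 4.9]
grip_width: 0.321
grasp_force: 2.8
```

```bash
python3 n.py .581 .2025 .0987 -2 0 0 0; python3 - <<'E'
from h import *
o=manip.get_obs();print(o["grasp_force"])
for n in("scene","top"):
    im,cal=snap(n,"c_%s.png"%n);hsv=cv2.cvtColor(im,cv2.COLOR_BGR2HSV)
    br=((hsv[...,0]>10)&(hsv[...,0]<32)&(hsv[...,1]>110)&(hsv[...,2]>50)).astype(np.uint8)
    a,b=proj(cal,[(.5773,.1175,.17),(.5773,.1175,.05)])
    k,lab,st,ce=cv2.connectedComponentsWithStats(br)
    for i in range(1,k):
        if st[i,4]>20 and np.linalg.norm(ce[i]-(a+b)/2)<30: print("  ",st[i],ce[i].round(1),a,b)
E
```

```text
34.25 [0.5803 0.2026 0.0826] q [-0.35  0.43 -0.07  1.65  0.04  1.06 -0.47] w 0.321 F [-6.1 -0.3  3.6]
(array([ 0.7, -0.1, -2.6]), array([ 0.0017, -0.003 , -0.0035])) z [ 0.  0. -1.]
2.709350511431694
   [302 202   8  30 150] [305.7 215.4] [306.43336348 204.1900921 ] [304.36090311 232.00668008]
   [255 204   9  10  61] [258.9 208.5] [258.07214796 206.48393863] [259.92157951 211.15918303]
```

{"fn": "step_arm", "kwargs": {"moves": [[0.68,2,0,0,0,0,-0.02],[0.68,3,0,0,0,0,-0.03],[0.68,3,0,0,0,0,-0.03]]}}

```text
clock: 34.65
position: [0.5807, 0.2024, 0.0822]
ee_rot: [0.728, 0.685, -0.004, -0.002]
ft_force: [-18.1, -3.1, 13.6]
grip_width: 0.321
grasp_force: 9.1
```

{"fn": "step_arm", "kwargs": {"moves": [[0.68,2,0,0,0,0,-0.02],[0.68,3,-0.3,0,0,0,-0.03],[0.68,3,-0.3,0,0,0,-0.03]]}}

```text
clock: 34.95
position: [0.5809, 0.2021, 0.082]
ee_rot: [0.738, 0.674, -0.007, -0.003]
ft_force: [-32.3, -4.9, 22.2]
grip_width: 0.323
grasp_force: 15.9
```

{"fn": "step_arm", "kwargs": {"moves": [[0.68,2,-0.3,0,0,0,-0.02],[0.68,2,-0.3,0,0,0,-0.02]]}}

```text
clock: 35.15
position: [0.581, 0.2018, 0.0819]
ee_rot: [0.745, 0.667, -0.009, -0.004]
ft_force: [-42.0, -7.5, 29.7]
grip_width: 0.319
grasp_force: 20.4
```

The push hits a firm stop at sleeve ≈1.15 rad (42 N at the knob): jaws clamp the bar. Centre on the knob and withdraw.

{"fn": "step_arm", "kwargs": {"moves": [[0.68,-5,0,0,0,0,0.05],[0.68,-10,0.3,0,0,0,0.1],[0.68,-14,0.3,0,0,0,0.1],[0.68,-14,0.3,0,0,0,0.1],[0.6,-14,0.3,20,0,0,0.1],[0.6,-14,0.3,60,0,0,0.1],[0.6,-14,0.3,110,0,0,0.1],[0.6,-14,0.3,140,0,0,0.1],[0.6,-30,30,140,0,0,0.1],[0.6,-50,70,140,0,0,0.1]]}}

```text
clock: 36.15
position: [0.5407, 0.2702, 0.224]
ee_rot: [0.714, 0.7, -0.0, 0.001]
ft_force: [0.0, 1.5, 0.1]
grip_width: 0.397
grasp_force: 0.0
```

```bash
python3 - <<'E'
from h import *
o=manip.get_obs();print(o["clock"],o["position"],o["ft_force"])
for n in("scene","top","wrist"):
    im,cal=snap(n,"f_%s.png"%n);hsv=cv2.cvtColor(im,cv2.COLOR_BGR2HSV)
    br=((hsv[...,0]>10)&(hsv[...,0]<32)&(hsv[...,1]>110)&(hsv[...,2]>50)).astype(np.uint8)
    a,b=proj(cal,[(.5773,.1175,.17),(.5773,.1175,.082)])
    k,lab,st,ce=cv2.connectedComponentsWithStats(br);print(n,"axis pred",a,b)
    for i in range(1,k):
        if st[i,4]>20 and np.linalg.norm(ce[i]-(a+b)/2)<45: print("  ",st[i],ce[i].round(1))
    red=(((hsv[...,0]<8)|(hsv[...,0]>172))&(hsv[...,1]>150)&(hsv[...,2]>60)).astype(np.uint8)
    k,lab,st,ce=cv2.connectedComponentsWithStats(red)
    for i in range(1,k):
        if 10<st[i,4]<900:
            p=plane(cal,[ce[i]],.098)[0]
            if abs(p[0]-.577)<.1 and abs(p[1]-.2)<.1:print("  knob",p,"s=",np.radians(156.8)-np.arctan2(p[1]-.1175,p[0]-.5773))
E
```

```text
36.15 [0.5407476  0.27019651 0.22401407] [0.00925864 1.4714392  0.08980808]
scene axis pred [306.43336348 204.1900921 ] [304.88531168 224.97622787]
   [302 202   8  30 136] [305.7 215.6]
  knob [0.57634588 0.20591276 0.098     ] s= 1.1550886709757016
top axis pred [258.07214796 206.48393863] [259.46827235 210.01335029]
   [255 204   9  10  59] [258.9 208.4]
  knob [0.56918791 0.20082685 0.098     ] s= 1.0688331611737392
wrist axis pred [326.73092919 405.53968993] [314.88383999 336.66302903]
   [308 314  16  33 337] [314.4 331.8]
  knob [0.56448584 0.21061082 0.098     ] s= 1.0291164066020728
```

```bash
python3 -c "
from workcell import manip
print(manip.hand_in())"
```

```text
the job is handed in; nothing more can be done
None
```

The job is done and handed in at about 36 s, verdict not yet known: the stub is in the red box, and the brass bar, laid in and retaken from the rest, stands upright in the chuck, clamped by turning the sleeve to about 1.1 rad (42 N at the knob).

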